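# Press the walnut rosette home in the carved panel

### The job

With the gripper's fingertips gently press the dark walnut rosette straight down until it sits fully home on the carved panel, and keep it pressed there for about two seconds so that the glue grabs; then withdraw. Only press, do not pinch or lift anything, and do not touch the two pale rosettes, the glue jar or the gouge.

Things in the scene. Friction and masses are not known exactly. Their poses are not given: they have to be found in the camera images.
- panel: Carved mid-brown wooden panel lying fixed and flat on the bench, 240 mm (its x) by 280 mm (its y), 22 mm thick, with carving standing at most 6 mm above its face. Origin: centre of its underside, on the bench; z up. It has three sockets, at panel x, y = (-45, 85), (-45, -85) and (55, 0) mm; each holds one rosette, and which rosette is in which socket varies.
- dark_rosette: The rosette to press: dark walnut, deep chocolate brown. Round cap 48 mm across, 6 mm thick, with eight petals (tops 11 mm above the underside) round a flat centre boss 23 mm across, 14 mm above the underside. Origin: centre of the cap's underside, 9 to 12 mm above the panel's face at the start, on the face (22 mm above the bench) when home, to about 1.5 mm. z up. Delicate: breaks at 45 N.
- dark_rosette_top (a point): Centre of the flat top of the dark rosette's boss, the spot to press; 36 mm above the bench when home, against a hard stop. The rosette's stem slides only up and down in its socket, a tight fit: about 4 N moves it slowly down (a little more when faster); it stays where it is left and cannot come out.
- pale_rosette_a: A pale maple rosette in another socket, not yet glued, standing 9 to 12 mm proud: not to be touched. Same shape, size and origin as the dark one.
- pale_rosette_b: The other pale maple rosette, likewise standing 9 to 12 mm proud: not to be touched. Same shape, size and origin as the dark one.
- glue_jar: Loose closed jar with a yellow cap and a paper label, 60 mm across, 75 mm high, standing on the bench beside the panel's +y edge: not to be touched. Origin: centre of its underside.
- gouge: Loose carving gouge with a pale wooden handle and steel blade, 207 mm long, 24 mm wide, 22 mm high, lying on the bench beside the panel's -y edge: not to be touched. Origin: on its underside near its middle (handle end at x = -108 mm, blade tip at x = +100 mm).

How it is judged (in metres and radians):
On the way:
1. the dark rosette is home and the fingers keep it pressed for at least 1.2 s (z of dark_rosette in the frame of panel below 0.0237 m and contact force between the fingers and dark_rosette above 0.3 N), for 1.2 s.
At the end, for the whole second after the job is handed in: The dark rosette's underside is within 1.7 mm of the panel's face and at rest; the pale rosettes are within 3 mm, and the jar and the gouge within 10 mm, of where they started (z of dark_rosette in the frame of panel below 0.0237 m and linear speed of dark_rosette below 0.005 m/s and distance of each of pale_rosette_a, pale_rosette_b from where it was at the start of the episode below 0.003 m and distance of each of glue_jar, gouge from where it was at the start of the episode below 0.01 m); the robot touches nothing.
It fails at once if a pale rosette is touched (more than 0.5 N) (contact force between any of the fingers, the arm and pale_rosette_a above 0.5 N or contact force between any of the fingers, the arm and pale_rosette_b above 0.5 N).
It fails at once if the glue jar or the gouge is touched (more than 0.5 N) (contact force between any of the fingers, the arm and glue_jar above 0.5 N or contact force between any of the fingers, the arm and gouge above 0.5 N).
It fails at once if the jar or the gouge is lifted (height (world z) of any of glue_jar, gouge above 0.015 m).
It fails at once if the dark rosette or the panel is pressed with more than 45 N (contact force between any of the fingers, the arm and dark_rosette above 45 N or contact force between any of the fingers, the arm and panel above 45 N).
It also fails if it takes over 32 s, if anything falls off the work surface, if the arm or the gripper's body presses on something with over 40 N, if the wrist force passes 120 N, or if a joint passes its speed limit or range.

### The arm

A 6-joint arm with a two-finger parallel gripper is mounted at the origin on the work surface. World frame = base frame: x ahead of the robot, y to its left, z up, the work surface at z = 0. Lengths are in mm, angles in rad, forces in N, time in s.
With the tool pointing down it reaches from about 275 to 725 mm from the base axis. Payload 5.6 kg.
Tool frame: the origin (TCP) lies at the very end of the fingers, on their centre line; the grasp point (between the pads) lies 19 mm behind it; z points along the fingers, y is the line along which they close (so a half turn about z gives the same grasp; the last joint's range is limited). The gripper opens to 85 mm and grips with 20 to 120 N. Pads are 22 mm wide; open, the fingers measure 114 mm over their backs; the gripper's body (76 mm by 85 mm) begins 54 mm behind the grasp point. The pads swing forward as they close: fully open they stand 13 mm farther back than shut.
Start: joints at [-1.018, 0.255, 0.108, 0, -1.424, -0.285], TCP at [145.556, -530.383, 231.283] pointing down, gripper open.
Joint ranges: [-2.95, 2.95], [-1.21, 1.97], [-1.09, 1.5], [-2.87, 1.71], [-2.94, -0.07], [-3.05, 3.05]. Speed limits (rad/s): [2.57, 2.57, 3.14, 3.14, 3.14, 3.14].

### API

Orientations are given as a unit quaternion [x, y, z, w].
In Python, from station import env gives the robot as it stands.
- The arm moves only by the shell command python3 -m inch 'ROWS'. ROWS is JSON, a list of rows, each a list of 5 numbers: the shift along the tool's x, y, z in units of 50 mm (1.0 is 50 mm), then the turn about the tool's z in units of 5 degrees (1.0 is 5 degrees), then the opening, from 0 (shut) to 1 (fully open). In form: [[tx, ty, tz, twist, fingers], ...]. A call has 1 to 12 rows; each row is the pose to reach, as a shift and turn from the pose commanded when the call began, along the tool's axes at that moment; what a row does not reach only later rows make up. A row lasts 1/10 s, in which the tool goes at most 50 mm and 8.59 degrees, less where a joint would pass 70% of its speed; a pose out of reach is approached as far as the arm can. A call with a gripper value outside its range is refused whole. The fingers move at their own pace and stop on an object; the grip force is fixed at half the most. Time passes only in rows, so rows that repeat a pose let the fingers close. It gives the time, the measured TCP pose, the force, the opening and the grip force at its end, in the units of the state.
- env.get_state(): the state, without advancing time (a new reading comes with each control period).
- env.get_image(name): name is "scene" or "top" or "wrist"; returns a dict with "color" (384x512x3 uint8, red, green, blue), "depth" (384x512 float32, mm along the optical axis (not along the pixel's ray), 0 where there is no reading), "fx", "fy", "cx", "cy" (pixels), "eye" and "attitude" of the camera in the world. Camera axes: x right, y down, z forward; pixel columns grow to the right and rows downward; lengths in mm; the calibration is good to about 2 mm. A picture is of the moment at which its call begins.
- env.hand_in(): hands the job in; it is judged then, once.
The state is a dict: "time": time; "joint_pos": joint angles; "qd": joint speeds; "joint_torque": joint torques, N m; "position": TCP position; "tool_rot": TCP orientation; "wrist_force": force on the tool from outside, world axes, zero at the start; "wrist_torque": the same for the moment, N m; "gripper_width": opening from 0.0 (shut) to 1.0 (fully open); "gripper_force": force on a finger pad.
Only numpy, scipy, OpenCV 4.12 (cv2) and the standard library are available. Lean on these libraries where they do the work, as an engineer would, in place of code of your own. Each camera call takes 0.05 s, during which the arm holds its last target. There are 200 camera calls.

## Working session

There is one attempt and no reset: what is moved stays moved. The work goes in short steps, Python scripts to look and compute and a shell command to move; the robot and the scene stay as the last step left them, time stands still between calls to the robot, and variables do not carry over. Pictures are saved under pics/ and viewed, at most 10 in all, crops included, and the job is handed in when it is done.

```bash
ls; mkdir -p pics; python3 - <<'E'
from station import env
import cv2,pickle
s=env.get_state();print(s)
d={n:env.get_image(n) for n in("top","scene")}
pickle.dump(d,open('d.pkl','wb'))
for n in d:
    cv2.imwrite(f'pics/{n}0.png',d[n]["color"][:,:,::-1]);print(n,d[n]["eye"],d[n]["attitude"],d[n]["fx"],d[n]["cx"],d[n]["cy"])
E
```

```text
pics
{'time': 0.0, 'joint_pos': array([-1.01841977e+00,  2.55741723e-01,  1.06972455e-01, -4.88220835e-04,
       -1.42389388e+00, -2.84601876e-01]), 'qd': array([-1.34167119e-03,  3.08473603e-05, -3.43723424e-04,  9.67296580e-05,
       -4.69516467e-04,  3.94392781e-04]), 'joint_torque': array([ 1.56049755e-04, -3.86628807e+01,  2.37938261e+01,  5.36518648e+00,
       -6.10138333e-03, -6.49669246e-06]), 'position': array([ 145.44616975, -529.89182535,  230.38382332]), 'tool_rot': array([-1.33451994e-01,  9.91054810e-01,  9.50978317e-04, -1.58707153e-04]), 'wrist_force': array([ 0.29597416, -0.7512933 ,  0.43149229]), 'wrist_torque': array([ 0.01109265, -0.01770383,  0.03065434]), 'gripper_force': 0.0, 'gripper_width': 0.9969321398426135}
top [465.79660722  59.40915793 861.16919534] [ 0.71475129 -0.69742486  0.04149857 -0.03173361] 356.25141112805363 255.6814412700922 189.12652463244177
scene [1242.97528632 -364.83686356  644.55486566] [ 0.77475221  0.43201434 -0.2227245  -0.40437162] 422.9427583687394 254.88334247744294 191.50224865305006
```

View pics/top0.png

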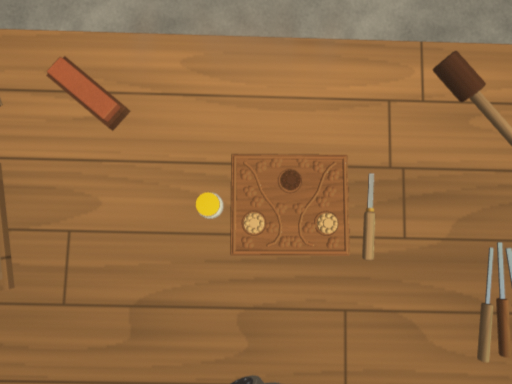

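View pics/scene0.png

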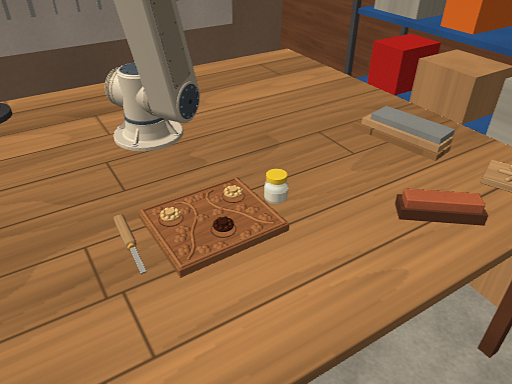

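The top view shows the dark rosette at about (290,180), the pale ones at (254,223) and (327,223), the jar at (209,205) and the gouge at (370,215). The scene view shows the dark one at about (223,226). Next I'll measure them.

```bash
cat > h.py <<'E'
import numpy as np,cv2
from scipy.spatial.transform import Rotation as R
def ray(im,u,v):
    d=R.from_quat(im["attitude"]).apply([(u-im["cx"])/im["fx"],(v-im["cy"])/im["fy"],1.]);return np.array(im["eye"]),d
def plane(im,u,v,z):
    e,d=ray(im,u,v);return e+d*(z-e[2])/d[2]
def blob(m):
    n,l,s,c=cv2.connectedComponentsWithStats(m.astype(np.uint8));return [(s[i,4],c[i].round(1),s[i,2:4]) for i in np.argsort(-s[1:,4])[:4]+1 if s[i,4]>25]
def tri(a,pa,b,pb):
    e,d=ray(a,*pa);f,g=ray(b,*pb);t=np.linalg.lstsq(np.c_[d,-g],f-e,rcond=None)[0]
    p,q=e+d*t[0],f+g*t[1];return (p+q)/2,np.linalg.norm(p-q)
E
python3 - <<'E'
import pickle;from h import *
d=pickle.load(open('d.pkl','rb'))
C={}
for n,(x0,x1,y0,y1) in dict(top=(225,355,148,260),scene=(140,290,175,275)).items():
    im=d[n];hsv=cv2.cvtColor(im["color"],cv2.COLOR_RGB2HSV);w=np.zeros(hsv.shape[:2],bool);w[y0:y1,x0:x1]=1
    V=hsv[...,2]
    dk=blob(cv2.morphologyEx((w&(V<75)).astype(np.uint8),cv2.MORPH_OPEN,np.ones((3,3))));pl=blob(cv2.morphologyEx((w&(V>185)).astype(np.uint8),cv2.MORPH_CLOSE,np.ones((5,5))));print(n,dk,pl);C[n]=(dk,pl)
    u,v=dk[0][1].astype(int);print('depth',im["depth"][v-1:v+2,u-1:u+2].round(0).tolist())
    for b in dk[:1]+pl[:2]: 
        u,v=b[1];print(plane(im,u,v,43 ).round(1),(ray(im,u,v)[0]+ray(im,u,v)[1]*np.median(im["depth"][int(v)-1:int(v)+2,int(u)-1:int(u)+2])).round(1))
print(tri(d["top"],C["top"][0][0][1],d["scene"],C["scene"][0][0][1]))
im=d["top"]
for u,v in[(231,154),(347,154),(348,254),(231,254)]:print(plane(im,u,v,22).round(0))
print('jar',plane(im,208,205,75).round(0),'gouge',[plane(im,*p,11).round(0) for p in((371,174),(370,259))])
E
```

```text
top [] [(np.int32(289), array([254.2, 223. ]), array([20, 19], dtype=int32)), (np.int32(277), array([327.7, 223.2]), array([19, 20], dtype=int32))]Traceback (most recent call last):
  File "<stdin>", line 8, in <module>
IndexError: list index out of range
```

```bash
python3 - <<'E'
import pickle;from h import *
d=pickle.load(open('d.pkl','rb'))
C={}
for n,(x0,x1,y0,y1),t in [("top",(276,305,166,195),95),("scene",(205,242,208,242),60)]:
    im=d[n];V=im["color"].max(2)
    u0,v0=(290,180) if n=="top" else (223,226)
    print(V[v0,u0-18:u0+19].tolist())
    w=np.zeros(V.shape,bool);w[y0:y1,x0:x1]=1
    dk=blob(cv2.morphologyEx((w&(V<t)).astype(np.uint8),cv2.MORPH_OPEN,np.ones((3,3))));print(n,dk)
    C[n]=dk
    if dk:
        u,v=dk[0][1];print(plane(im,u,v,44).round(1),(ray(im,u,v)[0]+ray(im,u,v)[1]*np.median(im["depth"][int(v)-1:int(v)+2,int(u)-1:int(u)+2])).round(1))
im=d["top"]
for u,v in[(254.2,223),(327.7,223.2)]:print('pale',plane(im,u,v,43),(ray(im,u,v)[0]+ray(im,u,v)[1]*im["depth"][int(v),int(u)]).round(1))
for u,v in[(231,154),(347,154),(348,254),(231,254)]:print(plane(im,u,v,22).round(0))
print('jar',plane(im,208,205,75).round(0),'gouge',[plane(im,*p,11).round(0) for p in((371,174),(370,259))])
E
```

```text
[151, 151, 151, 152, 150, 139, 130, 142, 111, 88, 88, 96, 99, 91, 90, 95, 97, 97, 97, 96, 98, 98, 96, 93, 88, 90, 99, 100, 109, 117, 143, 147, 148, 148, 147, 148, 148]
top [(np.int32(45), array([286.3, 184.1]), array([10,  8], dtype=int32))]
[564.4 -21.4  44. ] [564.5 -21.5  43.2]
[152, 150, 147, 144, 140, 142, 125, 94, 64, 62, 68, 65, 43, 31, 55, 69, 61, 42, 44, 48, 69, 78, 65, 39, 50, 58, 60, 34, 101, 122, 112, 134, 145, 142, 141, 139, 139]
scene []
pale [473.08092725  50.645462    43.        ] [473.   50.7  46.9]
pale [ 476.6510119  -117.89528059   43.        ] [ 476.6 -117.4   45.1]
[636. 110.  22.]
[ 644. -168.   22.]
[ 407. -170.   22.]
[400. 103.  22.]
jar [510. 154.  75.] gouge [array([ 598., -230.,   11.]), array([ 395., -225.,   11.])]
```

```bash
python3 - <<'E'
import pickle;from h import *
d=pickle.load(open('d.pkl','rb'))
C={}
for n,(x0,x1,y0,y1),t in [("top",(270,310,160,200),118),("scene",(200,248,205,245),88)]:
    im=d[n];V=im["color"].max(2)
    w=np.zeros(V.shape,bool);w[y0:y1,x0:x1]=1
    dk=blob(cv2.morphologyEx((w&(V<t)).astype(np.uint8),cv2.MORPH_OPEN,np.ones((5,5))));print(n,dk)
    C[n]=dk[0][1];u,v=C[n];print(plane(im,u,v,44).round(1),(ray(im,u,v)[0]+ray(im,u,v)[1]*np.median(im["depth"][int(v)-1:int(v)+2,int(u)-1:int(u)+2])).round(1))
print(tri(d["top"],C["top"],d["scene"],C["scene"]))
E
```

```text
top [(np.int32(323), array([290.2, 179.4]), array([20, 20], dtype=int32))]
[575.6 -30.3  44. ] [575.2 -30.   47. ]
scene [(np.int32(163), array([221.4, 223.7]), array([14, 15], dtype=int32))]
[583.4 -40.2  44. ] [585.4 -41.2  45.9]
(array([575.51745695, -33.46210531,  35.67225923]), np.float64(5.107011827905189))
```

```bash
python3 -m inch '[[-10.92,7.35,0,0,0],[-10.92,7.35,0,0,0],[-10.92,7.35,0,0,0],[-10.92,7.35,0,0,0],[-10.92,7.35,0,0,0],[-10.92,7.35,0,0,0],[-10.92,7.35,0,0,0],[-10.92,7.35,0,0,0],[-10.92,7.35,0,0,0],[-10.92,7.35,0,0,0],[-10.92,7.35,0,0,0],[-10.92,7.35,0,0,0]]'
```

```text
time: 1.3
position: [537.7, -73.6, 231.0]
tool_rot: [-0.134, 0.991, 0.0, -0.0]
wrist_force: [0.6, -1.6, 0.4]
gripper_width: 0.003
gripper_force: 0.0
```

```bash
python3 -m inch '[[-0.96,0.65,0,0,0],[-0.96,0.65,0,0,0],[-0.96,0.65,1.6,0,0],[-0.96,0.65,1.6,0,0],[-0.96,0.65,1.6,0,0],[-0.96,0.65,1.6,0,0]]'
python3 - <<'E'
from station import env
import cv2,pickle
d={n:env.get_image(n) for n in("wrist","top")};d["s"]=env.get_state()
pickle.dump(d,open('d2.pkl','wb'));print(d["s"]["position"],d["s"]["wrist_force"],d["wrist"]["eye"])
cv2.imwrite('pics/w1.png',d["wrist"]["color"][:,:,::-1])
E
```

```text
time: 1.9
position: [574.7, -32.1, 152.0]
tool_rot: [-0.134, 0.991, -0.001, -0.0]
wrist_force: [0.1, -0.4, 0.8]
gripper_width: -0.0
gripper_force: 0.0
[575.91345997 -31.83071107 153.76692954] [ 0.5497439  -0.20555442  0.40444424] [499.79033556 -53.64503895 294.99159013]
```

View pics/w1.png

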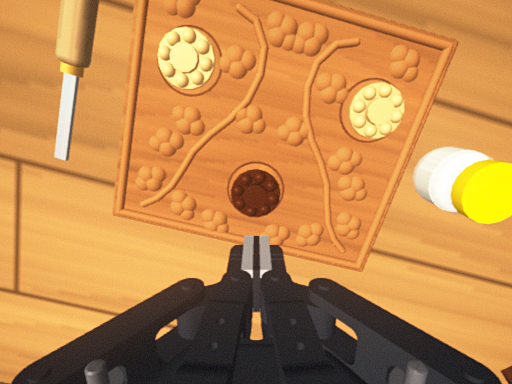

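The wrist view shows the dark rosette, unobstructed, at about (255,193), and the fingertips at (257,237). I'll cast rays from this view to refine the position.

```bash
python3 - <<'E'
import pickle;from h import *
d=pickle.load(open('d2.pkl','rb'));im=d["wrist"];V=im["color"].max(2)
w=np.zeros(V.shape,bool);w[155:225,220:292]=1
b=blob(cv2.morphologyEx((w&(V<105)).astype(np.uint8),cv2.MORPH_CLOSE,np.ones((7,7))));print(b)
u,v=b[0][1]
for z in(40,46):print(plane(im,u,v,z).round(1))
dp=im["depth"];e,r=ray(im,u,v);print('boss pt',(e+r*np.median(dp[int(v)-2:int(v)+3,int(u)-2:int(u)+3])).round(1))
for p in((187,57),(377,109)):
    e,r=ray(im,*p);print('pale',(e+r*np.median(dp[p[1]-2:p[1]+3,p[0]-2:p[0]+3])).round(1))
print('tip',[(lambda er:(er[0]+er[1]*dp[q,257]).round(1))(ray(im,257,q)) for q in(239,245)])
E
```

```text
[(np.int32(1541), array([256.5, 193.7]), array([48, 46], dtype=int32))]
[575.3 -32.8  40. ]
[573.5 -33.3  46. ]
boss pt [573.  -33.4  47.9]
pale [ 477.2 -117.9   46. ]
pale [474.   45.   46.9]
tip [array([564. , -35.7, 160.1]), array([563.8, -35.7, 167.2])]
```

```bash
python3 -m inch '[[0.02,0,0.6,0,0],[0.02,0,1.2,0,0],[0.02,0,1.6,0,0],[0.02,0,1.85,0,0],[0.02,0,1.9,0,0],[0.02,0,1.9,0,0]]'
python3 -m inch '[[0,0,0.03,0,0],[0,0,0.06,0,0],[0,0,0.09,0,0],[0,0,0.12,0,0],[0,0,0.15,0,0],[0,0,0.18,0,0],[0,0,0.2,0,0],[0,0,0.22,0,0],[0,0,0.22,0,0]]'
```

```text
time: 2.6
position: [574.6, -31.8, 57.5]
tool_rot: [-0.134, 0.991, -0.0, 0.001]
wrist_force: [0.4, -0.5, 0.1]
gripper_width: 0.0
gripper_force: 0.0
time: 3.5
position: [573.6, -31.8, 45.4]
tool_rot: [-0.134, 0.991, -0.0, 0.0]
wrist_force: [-1.4, 0.6, 3.8]
gripper_width: 0.004
gripper_force: 1.5
```

Contact has started, at about 3.8 N. I'll press down slowly.

```bash
python3 -m inch '[[0,0,0.02,0,0],[0,0,0.04,0,0],[0,0,0.06,0,0],[0,0,0.08,0,0],[0,0,0.1,0,0],[0,0,0.12,0,0],[0,0,0.13,0,0],[0,0,0.14,0,0],[0,0,0.14,0,0]]'
```

```text
time: 4.4
position: [573.7, -31.8, 38.2]
tool_rot: [-0.134, 0.991, -0.0, -0.0]
wrist_force: [-1.1, 0.9, 2.8]
gripper_width: 0.001
gripper_force: 1.4
```

```bash
python3 -m inch '[[0,0,0.01,0,0],[0,0,0.02,0,0],[0,0,0.03,0,0],[0,0,0.03,0,0],[0,0,0.03,0,0]]'
python3 -m inch '[[0,0,0.01,0,0],[0,0,0.01,0,0],[0,0,0.01,0,0]]'
```

```text
time: 4.9
position: [573.6, -31.8, 36.7]
tool_rot: [-0.133, 0.991, 0.0, -0.0]
wrist_force: [-1.7, 0.2, 3.1]
gripper_width: -0.004
gripper_force: 1.4
time: 5.2
position: [573.7, -31.8, 36.2]
tool_rot: [-0.134, 0.991, -0.0, 0.0]
wrist_force: [-1.4, 0.1, 2.9]
gripper_width: 0.001
gripper_force: 1.5
```

Still no hard stop, so I'll continue in half-millimetre steps.

```bash
for i in 1; do python3 -m inch '[[0,0,0.01,0,0],[0,0,0.01,0,0],[0,0,0.01,0,0]]'; python3 -m inch '[[0,0,0.01,0,0],[0,0,0.01,0,0],[0,0,0.01,0,0]]'; done | grep -E "posi|wrist"
```

```text
position: [573.7, -31.8, 36.1]
wrist_force: [-1.4, 0.4, 6.0]
position: [573.7, -31.8, 36.1]
wrist_force: [-2.9, 0.2, 9.0]
```

The force is rising while the height stays at 36.1 mm, so the rosette is on the hard stop. I'll hold at about 9–12 N for over two seconds.

```bash
python3 -m inch '[[0,0,0.01,0,0],[0,0,0.01,0,0],[0,0,0.01,0,0],[0,0,0.01,0,0],[0,0,0.01,0,0],[0,0,0.01,0,0],[0,0,0.01,0,0],[0,0,0.01,0,0],[0,0,0.01,0,0],[0,0,0.01,0,0],[0,0,0.01,0,0],[0,0,0.01,0,0]]' | grep -E "posi|wrist"
python3 -m inch '[[0,0,0,0,0],[0,0,0,0,0],[0,0,0,0,0],[0,0,0,0,0],[0,0,0,0,0],[0,0,0,0,0],[0,0,0,0,0],[0,0,0,0,0],[0,0,0,0,0],[0,0,0,0,0],[0,0,0,0,0],[0,0,0,0,0]]' | grep -E "posi|wrist"
python3 -m inch '[[0,0,-0.05,0,0],[0,0,-0.15,0,0],[0,0,-0.4,0,0],[0,0,-1,0,0],[0,0,-2,0,0],[0,0,-2.4,0,0],[0,0,-2.4,0,0],[0,0,-2.4,0,0]]'
python3 - <<'E'
from station import env
import cv2,pickle
from h import *
im=env.get_image("wrist");V=im["color"].max(2)
cv2.imwrite('pics/w2.png',im["color"][:,:,::-1])
m=np.zeros(V.shape,bool);m[150:228,215:295]=1
b=blob(cv2.morphologyEx((m&(V<105)).astype(np.uint8),cv2.MORPH_CLOSE,np.ones((7,7))));print(b)
u,v=b[0][1];e,r=ray(im,u,v);print((e+r*np.median(im["depth"][int(v)-2:int(v)+3,int(u)-2:int(u)+3])).round(1))
E
```

```text
position: [573.7, -31.8, 36.0]
wrist_force: [-4.6, 0.9, 11.5]
position: [573.7, -31.9, 36.0]
wrist_force: [-4.6, 0.4, 11.8]
time: 9.0
position: [573.7, -31.7, 155.3]
tool_rot: [-0.133, 0.991, 0.0, 0.001]
wrist_force: [-0.6, -0.4, -0.4]
gripper_width: 0.0
gripper_force: 0.0
[(np.int32(1325), array([255.4, 190.4]), array([45, 45], dtype=int32))]
[573.5 -33.5  36.3]
```

View pics/w2.png

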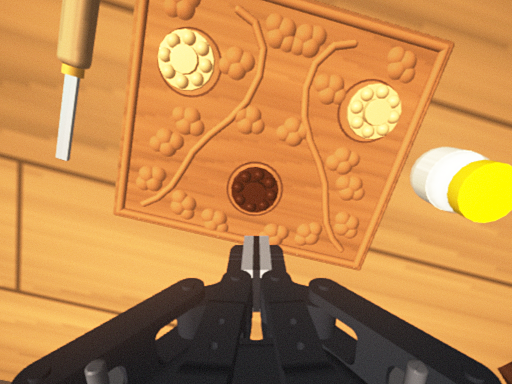

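The dark rosette at (255,190) now sits home with its top at about 36 mm, and nothing else has moved.

```bash
python3 -c "
from station import env
print(env.hand_in())"
```

```text
the job is handed in; nothing more can be done
None
```

The dark rosette is pressed home (top at about 36 mm), was held at about 9–12 N for roughly 2.5 s, the arm is withdrawn with nothing else touched, and the job is handed in (no verdict was returned).

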